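Sweep drained drink cartons from the catch tray into the tote

ROBOT

A 7-joint arm with a two-finger parallel gripper is mounted at the origin on the work surface. World frame = base frame: x ahead of the robot, y to its left, z up, the work surface at z = 0. Lengths are in m, angles in rad, forces in N, time in s.
With the tool pointing down it reaches from about 0.4 to 0.85 m from the base axis. Payload 10.4 kg.
Tool frame: the origin (TCP) lies at the very end of the fingers, on their centre line; the grasp point (between the pads) lies 19 mm behind it (r.grasp_offset is the distance from the TCP to the grasp point, in m); z points along the fingers, y is the line along which they close (so a half turn about z gives the same grasp; the last joint's range is limited). The gripper opens to 87 mm and grips with 3 to 60 N. Pads are 19 mm wide; open, the fingers measure 117 mm over their backs; the gripper's body (75 mm by 190 mm) begins 51 mm behind the grasp point.
Start: joints at [-1.246, 0.332, -0.065, 1.46, 0.022, 1.35, -0.088], TCP at [0.213, 0.588, 0.223] pointing down, gripper open.
Joint ranges: [-2.6, 2.6], [-0.5, 2.12], [-1.47, 1.34], [0.16, 2.42], [-1.27, 4.41], [0.06, 2.06], [-2.6, 2.6]. Speed limits (rad/s): [2.22, 2.22, 2.79, 2.79, 3.14, 3.14, 3.14].

INTERFACE

Orientations are given as a 3x3 rotation matrix whose columns are the frame's x, y, z axes.
In Python, from cell import sense, viewer, hand_in, r gives the robot as it stands. The module is installed in compiled form; this text tells all that it offers.
- The arm moves only by the tool jog_arm, never from a script. Its argument "targets" is a list of rows, each an object of numbers: "x", "y", "z": the shift along the tool's x, y, z as a fraction of full scale; "wx", "wy", "wz": the turn, a rotation vector about the tool's x, y, z as a fraction of full scale; "claw": the closure, from -1 (fully open) to 1 (shut). A call has 1 to 5 rows; each row is the pose to reach, as a shift and turn from the pose commanded when the call began, along the tool's axes at that moment, turning the shorter way round; what a row does not reach only later rows make up. Full scale, the value 1, is 300 mm for a shift and 2 pi rad for a turn. A row lasts 1/12 s, in which the tool goes at most 41.7 mm and 7.16 degrees, less where a joint would pass 70% of its speed; a pose out of reach is approached as far as the arm can. A call with a number of a shift or a turn outside -1 to 1 is refused whole. A call with a gripper value outside its range is refused whole. The fingers move at their own pace and stop on an object; "force" is the grip in N (left out, the last holds). Time passes only in rows, so rows that repeat a pose let the fingers close. It gives the time, the measured TCP pose, the force, the opening and the grip force at its end, in the units of the state.
- sense(): the state, without advancing time (a new reading comes with each control period).
- viewer.grab_frame(name): name is "side" or "top"; returns a dict with "pixels" (420x560x3 uint8, blue, green, red), "vfov" (degrees; the focal length in pixels is half the picture's height over the tangent of half this angle, whatever the lens; pixels are square), "cx", "cy" (the principal point, pixels), "k1" (the pictures are not rectified: a ray, as slopes to the right and down, at radius r is drawn at 1 + k1 r^2 times it, then the intrinsics apply), "R" (3x3) and "t" (3): a world point X has camera coordinates R X + t. Camera axes: x right, y down, z forward; pixel columns grow to the right and rows downward; lengths in m; the calibration is good to about 2 mm. A picture is of the moment at which its call begins. There is no depth.
- hand_in(): hands the job in; it is judged then, once.
The state is a dict: "time_s": time; "qpos": joint angles; "qvel": joint speeds; "joint_torque": joint torques, N m; "tool_pos": TCP position; "tcp_rot": TCP orientation; "wrist_force": force on the tool from outside, world axes, zero at the start; "ft_torque": the same for the moment, N m; "gripper_width": finger opening in m; "grip_force": force on a finger pad.
Only numpy, scipy, OpenCV 4.12 (cv2) and the standard library are available. Lean on these libraries where they do the work, as an engineer would, in place of code of your own. Each camera call takes 0.05 s, during which the arm holds its last target. There are 200 camera calls.

TASK

Push the light grey tote along the table until its edge nearest the shelf is tucked under the overhanging lip of the catch tray on the dark grey shelf, squarely below the open mouth. Then slide both drained drink cartons out of the tray, under the bar across its mouth and not over it, so that they drop off the lip into the tote and come to rest there. Leave the glass jar standing where it is in the tray, and leave the tote upright and tucked under the lip.

Things in the scene. Friction and masses are not known exactly. Their poses are not given: they have to be found in the camera images.
- tray: fixed dark grey shelf whose top is a shallow catch tray, 290 (x) by 320 (y) mm. Origin on the table; y runs from the open mouth (-y) to the back wall. Floor top z = 150 mm, 6 mm thick; inside x -139 to 139 mm; back wall's inner face y = 144 mm. Walls 6 mm thick, tops at z = 200 mm, on the x sides and back. A small hook is clamped outside the +x wall (y = 70, to x = 197 mm, top z = 206)
- lip (a point): middle of the lip, the edge where the tray floor ends at the open mouth (tray y = -170, z = 150 mm). The legs' faces stand 60 mm further in, so the lip overhangs by 60 mm, with 144 mm of free height beneath
- bar (a point): middle of the aluminium bar, 10 mm thick, that crosses the mouth along the tray's x (tray y = -150, z = 220 mm): 65 mm free between floor and bar, 20 mm inward of the lip, bar top at z = 225 mm
- tote: loose light grey open-topped plastic tote, 290 (x) by 220 (y) by 120 mm high, walls and floor 6 mm, about 0.5 kg. Origin at the centre of its underside; its +y side faces the tray's mouth. It starts 40 to 100 mm short of the lip and roughly square to it
- carton_a: rinsed empty brick drink carton lying in the tray, 50 (x) by 120 (y) by 40 (z) mm, about 60 g, white with a brown band. Origin at its middle (20 mm over the tray floor); its long axis is y, roughly along the tray's y
- carton_b: a second carton just like carton_a, lying in another lane of the tray
- jar: closed glass jar with steel twist lid, 56 mm across, 60 mm tall, standing on the tray floor in the lane that has no carton (any of the three). Origin at the centre of its underside
Things that resemble listed ones, but are neither listed nor needed, are in the scene too. Leave any blue look-alike of the carton_a alone.

How it is judged:
On the way:
1. the tote is tucked under the lip, squarely below the mouth, while no carton has left the tray (y of tote in the frame of tray above -0.274 m and x of tote in the frame of tray between -0.03 and 0.03 m and angle between the y axis of tote and the y axis of tray, either way round below 0.2 rad and angle between tote's own z axis and vertical below 0.1 rad and z of each of carton_a, carton_b in the frame of tray above 0.15 m), for 0.2 s.
At the end, for the whole second after the job is handed in: both cartons rest inside the tote, middles within its walls and under 110 mm above its underside; tote level, at rest, edge at least 6 mm under the lip, within 30 mm of the mouth's centre and 0.2 rad of square; jar upright (0.15 rad) within 25 mm of its start (y of tote in the frame of tray above -0.274 m and x of tote in the frame of tray between -0.03 and 0.03 m and angle between the y axis of tote and the y axis of tray, either way round below 0.2 rad and angle between tote's own z axis and vertical below 0.1 rad and x of carton_a in the frame of tote between -0.139 and 0.139 m and y of carton_a in the frame of tote between -0.104 and 0.104 m and z of carton_a in the frame of tote between 0 and 0.11 m and linear speed of each of carton_a, carton_b, tote below 0.03 m/s and x of carton_b in the frame of tote between -0.139 and 0.139 m and y of carton_b in the frame of tote between -0.104 and 0.104 m and z of carton_b in the frame of tote between 0 and 0.11 m and angle between jar's own z axis and vertical below 0.15 rad and distance of jar from where it was at the start of the episode below 0.025 m); the robot touches nothing.
It fails at once if a carton is lifted so high that it could pass over the bar (its middle more than 75 mm above the tray floor) (z of any of carton_a, carton_b in the frame of tray above 0.225 m).
It fails at once if the glass jar is tipped or shoved (over 0.3 rad or 25 mm) (angle between jar's own z axis and vertical above 0.3 rad or distance of jar from where it was at the start of the episode above 0.025 m).
It also fails if it takes over 64 s, if anything falls off the work surface, if the arm or the gripper's body presses on something with over 40 N, if the wrist force passes 120 N, or if a joint passes its speed limit or range.

## Working session

There is one attempt and no reset: what is moved stays moved. The work goes in short steps, Python scripts to look and compute and a tool call to move; the robot and the scene stay as the last step left them, time stands still between calls to the robot, and variables do not carry over. Pictures are saved under pics/ and viewed, at most 10 in all, crops included, and the job is handed in when it is done.

Besides the shell and the picture viewer there is one more tool, called after ">>>" as name([rows], argument=value, ...), one row to a line, values as JSON. jog_arm: Moves the arm, as the interface text tells. Its arguments: {"type":"object","properties":{"targets":{"type":"array","items":{"type":"object","properties":{"x":{"type":"number"},"y":{"type":"number"},"z":{"type":"number"},"wx":{"type":"number"},"wy":{"type":"number"},"wz":{"type":"number"},"claw":{"type":"number"}}}},"force":{"type":"number"}},"required":["targets"]}

```bash
mkdir -p pics; python3 - <<'E'
from cell import sense, viewer, r
import cv2,numpy as np
for n in("side","top"):
    f=viewer.grab_frame(n); cv2.imwrite(f"pics/{n}0.png",f["pixels"]); print(n,f["vfov"],f["cx"],f["cy"],f["k1"],np.round(f["R"],4).tolist(),np.round(f["t"],4).tolist())
s=sense(); print(s["time_s"],s["tool_pos"],np.round(s["tcp_rot"],3),s["gripper_width"])
E
```

```text
side 42.335662673031784 279.8098992329373 193.50469261020055 0.05989349820473278 [[0.761, -0.6488, -0.0006], [-0.4836, -0.5666, -0.6671], [0.4325, 0.5079, -0.7449]] [-0.2767, 0.3781, 1.2178]
top 54.142256355062976 281.97734188876797 214.58559320107446 -0.023494417391532834 [[-0.0027, -0.9999, 0.0141], [-0.9831, 0.0001, -0.1831], [0.1831, -0.0143, -0.983]] [0.1238, 0.4795, 0.875]
0.1 [0.21290514 0.58726202 0.22185376] [[-0.94   0.341 -0.   ]
 [ 0.341  0.94  -0.001]
 [-0.    -0.001 -1.   ]] 0.08682298719134601
```

View pics/top0.png

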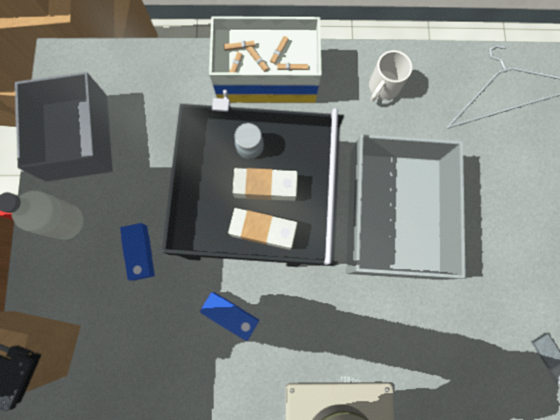

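View pics/side0.png

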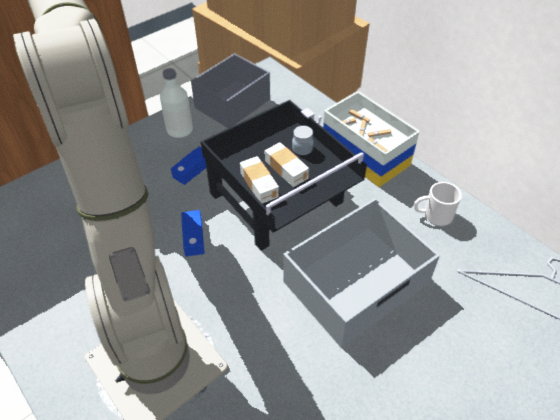

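The top view shows the tray mouth facing right (world -y): bar from (335,112) to (331,260), jar at (249,140), cartons at (265,184) and (263,228), tote at about (410,205). The side view agrees with this. Next is a zoomed crop for corner picks.

```bash
cat > h.py <<'E'
import cv2,numpy as np
from cell import sense, viewer, r
def cast(f,uv,z):
    """pixel(s) -> world xyz on plane z"""
    uv=np.atleast_2d(np.float64(uv)); F=f["pixels"].shape[0]/2/np.tan(np.radians(f["vfov"])/2)
    K=np.array([[F,0,f["cx"]],[0,F,f["cy"]],[0,0,1]])
    n=cv2.undistortPoints(uv[:,None],K,np.array([f["k1"],0,0,0,0.])).reshape(-1,2)
    d=np.c_[n,np.ones(len(n))]@np.array(f["R"]); c=-np.array(f["R"]).T@np.array(f["t"])
    return c+d*((z-c[2])/d[:,2])[:,None]
E
python3 - <<'E'
import cv2
im=cv2.imread("pics/top0.png")[90:290,160:480]
cv2.imwrite("pics/crop0.png",cv2.resize(im,(800,500),interpolation=cv2.INTER_CUBIC))
E
```

```text
(no output)
```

View pics/crop0.png

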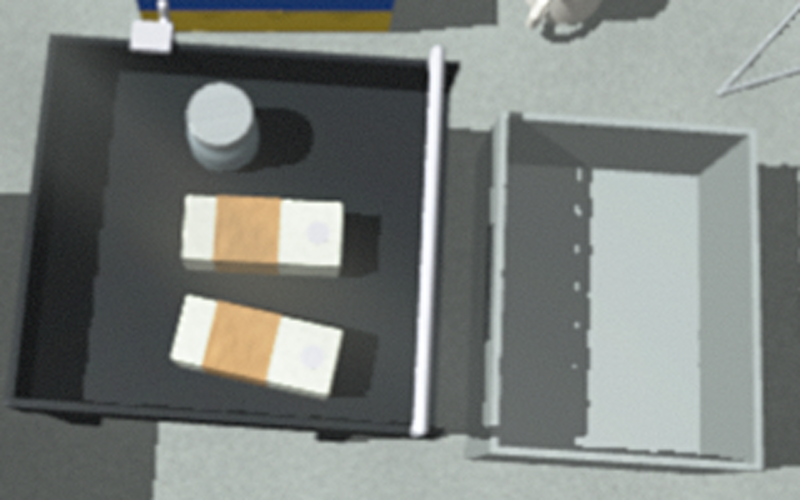

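The crop shows the bar from (436,48) to (420,432), tray back corners at (50,36) and (12,404), and the tote rim corners at about (500,112), (757,130), (763,468) and (486,455). It also shows the corners of both cartons, and the jar lid at (220,115).

```bash
python3 - <<'E'
from h import *
f=viewer.grab_frame("top")
P=lambda l,z:cast(f,np.array(l)/2.5+[160,90],z)
b=P([(436,48),(420,432)],.22); k=P([(50,36),(12,404)],.20)
print("bar",b.round(4),"back",k.round(4))
fr=P([(460,64),(440,434)],.2);print("front",fr.round(4))
t=P([(500,112),(757,130),(763,468),(486,455)],.12); print("tote",t.round(4),t.mean(0))
for n,l in(("A",[(184,196),(343,203),(341,268),(181,262)]),("B",[(188,296),(342,330),(328,396),(170,360)])):
    c=P(l,.19)[:,:2]; print(n,c.round(4).tolist(),cv2.minAreaRect(np.float32(c)))
print("jar",P([(220,115)],.21))
# tray frame
ax=(b[0]-b[1])[:2]; ax2=(k[0]-k[1])[:2]
print("lens",np.linalg.norm(ax),np.linalg.norm(ax2),np.degrees([np.arctan2(ax[1],ax[0]),np.arctan2(ax2[1],ax2[0])]))
E
```

```text
bar [[0.65   0.0258 0.22  ]
 [0.3603 0.0448 0.22  ]] back [[0.6684 0.3231 0.2   ]
 [0.3822 0.3381 0.2   ]]
front [[0.6461 0.0044 0.2   ]
 [0.3601 0.0278 0.2   ]]
tote [[ 0.6384 -0.0426  0.12  ]
 [ 0.6234 -0.2633  0.12  ]
 [ 0.3372 -0.2441  0.12  ]
 [ 0.3485 -0.0204  0.12  ]] [ 0.48689664 -0.1425815   0.12      ]
A [[0.5421, 0.2175], [0.5367, 0.096], [0.4857, 0.098], [0.4903, 0.2187]] ((0.513842761516571, 0.15770883858203888), (0.12162543833255768, 0.051781076937913895), 87.75132751464844)
B [[0.4642, 0.213], [0.4383, 0.0976], [0.3889, 0.1084], [0.4158, 0.2254]] ((0.426952987909317, 0.16127346456050873), (0.12003718316555023, 0.05053819343447685), 77.06714630126953)
jar [[0.59969228 0.18937917 0.21      ]]
lens 0.29031510425779294 0.28654070858094377 [-3.75306017 -3.01003826]
```

>>> jog_arm([
  {"z": -0.14},
  {"z": -0.28},
  {"z": -0.4, "x": -0.06, "y": -0.03, "wz": 0.02},
  {"z": -0.46, "x": -0.17, "y": -0.08, "wz": 0.04},
  {"z": -0.46, "x": -0.29, "y": -0.13, "wz": 0.06},
])

```text
schema error: expected keys x, y, z, wx, wy, wz, claw
```

```bash
cat >> h.py <<'E'
from scipy.spatial.transform import Rotation as Rn
YAW=np.radians(-3.7); O=np.array([.515,.184,0]); T=np.array([[np.cos(YAW),-np.sin(YAW),0],[np.sin(YAW),np.cos(YAW),0],[0,0,1]])
RD=np.c_[T[:,1],T[:,0],[0,0,-1]]
def plan(*pts):
    """jog fractions that bring the TCP to tray-frame points, tool x=tray y, y=tray x"""
    s=sense(); R=np.array(s["tcp_rot"]); p=np.array(s["tool_pos"])
    print(s["time_s"],"tray",(T.T@(p-O)).round(4),"F",np.round(s["wrist_force"],1),"turn",(Rn.from_matrix(R.T@RD).as_rotvec()/2/np.pi).round(4),"q",np.round(s["qpos"],2))
    for q in pts: print((R.T@(O+T@np.array(q)-p)/.3).round(3))
E
python3 -c "
from h import *
plan((-.03,.12,.36),(-.0,-.15,.36))"
```

```text
0.15 tray [-0.3275  0.383   0.2219] F [-0.2 -0.3  0.8] turn [-1.000e-04  1.000e-04  2.049e-01] q [-1.25  0.33 -0.06  1.46  0.02  1.35 -0.09]
[-1.197 -0.565 -0.46 ]
[-1.545 -1.401 -0.459]
```

All keys are needed in every row.

>>> jog_arm([
  {"x": 0, "y": 0, "z": -0.14, "wx": 0, "wy": 0, "wz": 0, "claw": -1},
  {"x": 0, "y": 0, "z": -0.28, "wx": 0, "wy": 0, "wz": 0, "claw": -1},
  {"x": -0.06, "y": -0.03, "z": -0.4, "wx": 0, "wy": 0, "wz": 0.02, "claw": -1},
  {"x": -0.17, "y": -0.08, "z": -0.46, "wx": 0, "wy": 0, "wz": 0.04, "claw": -1},
  {"x": -0.29, "y": -0.13, "z": -0.46, "wx": 0, "wy": 0, "wz": 0.06, "claw": -1},
])

```text
time_s: 0.57
tool_pos: [0.2811, 0.5224, 0.3654]
tcp_rot: [[-0.748, 0.663, 0.002], [0.663, 0.748, 0.007], [0.003, 0.006, -1.0]]
wrist_force: [2.0, 0.9, -0.3]
gripper_width: 0.087
grip_force: 0.0
```

```bash
python3 -c "
from h import *
plan((-.03,.12,.36),(-.0,-.15,.36))"
```

```text
0.5667 tray [-0.2552  0.3226  0.3654] F [ 2.   0.9 -0.3] turn [ 0.0007 -0.0009  0.1448] q [-1.18  0.22  0.03  1.3  -0.01  1.61 -0.3 ]
[-1.007 -0.073  0.015]
[-1.639 -0.722  0.009]
```

>>> jog_arm([
  {"x": -0.13, "y": -0.01, "z": 0, "wx": 0, "wy": 0, "wz": 0.018, "claw": -1},
  {"x": -0.26, "y": -0.02, "z": 0, "wx": 0, "wy": 0, "wz": 0.036, "claw": -1},
  {"x": -0.39, "y": -0.03, "z": 0, "wx": 0, "wy": 0, "wz": 0.054, "claw": -1},
  {"x": -0.52, "y": -0.04, "z": 0, "wx": 0, "wy": 0, "wz": 0.072, "claw": -1},
  {"x": -0.65, "y": -0.05, "z": 0, "wx": 0, "wy": 0, "wz": 0.09, "claw": -1},
])

```text
time_s: 0.98
tool_pos: [0.4188, 0.3793, 0.3605]
tcp_rot: [[-0.273, 0.962, -0.0], [0.962, 0.273, 0.0], [0.0, -0.0, -1.0]]
wrist_force: [0.9, 0.1, 0.6]
gripper_width: 0.0872
grip_force: 0.0
```

```bash
python3 -c "
from h import *
plan((-.03,-.15,.36),(0,-.4,.36))"
```

```text
0.9833 tray [-0.1086  0.1887  0.3605] F [0.9 0.1 0.6] turn [-0.     -0.      0.0544] q [-0.99  0.16  0.21  1.39 -0.03  1.59 -0.51]
[-1.152 -0.131  0.002]
[-1.97e+00 -3.16e-01  1.00e-03]
```

>>> jog_arm([
  {"x": -0.13, "y": 0, "z": 0, "wx": 0, "wy": 0, "wz": 0.018, "claw": -1},
  {"x": -0.26, "y": -0.02, "z": 0, "wx": 0, "wy": 0, "wz": 0.036, "claw": -1},
  {"x": -0.39, "y": -0.03, "z": 0, "wx": 0, "wy": 0, "wz": 0.0544, "claw": -1},
  {"x": -0.52, "y": -0.045, "z": 0, "wx": 0, "wy": 0, "wz": 0.0544, "claw": -1},
  {"x": -0.65, "y": -0.06, "z": 0, "wx": 0, "wy": 0, "wz": 0.0544, "claw": -1},
])

```text
time_s: 1.4
tool_pos: [0.4548, 0.1867, 0.3604]
tcp_rot: [[0.06, 0.998, -0.0], [0.998, -0.06, 0.0], [0.0, -0.0, -1.0]]
wrist_force: [1.2, 1.1, 0.1]
gripper_width: 0.087
grip_force: 0.0
```

```bash
python3 -c "
from h import *
plan((-.03,-.15,.36),(-.007,-.48,.36),(-.007,-.48,.075))"
```

```text
1.4 tray [-0.0603 -0.0012  0.3604] F [1.2 1.1 0.1] turn [-0.0001 -0.      0.0007] q [-0.84 -0.02  0.35  1.58  0.01  1.58 -0.55]
[-0.497  0.099  0.001]
[-1.597e+00  1.700e-01  1.000e-03]
[-1.597  0.171  0.951]
```

>>> jog_arm([
  {"x": -0.13, "y": 0.02, "z": 0, "wx": 0, "wy": 0, "wz": 0.0007, "claw": -1},
  {"x": -0.26, "y": 0.03, "z": 0, "wx": 0, "wy": 0, "wz": 0.0007, "claw": -1},
  {"x": -0.39, "y": 0.05, "z": 0, "wx": 0, "wy": 0, "wz": 0.0007, "claw": -1},
  {"x": -0.52, "y": 0.07, "z": 0, "wx": 0, "wy": 0, "wz": 0.0007, "claw": -1},
  {"x": -0.65, "y": 0.09, "z": 0, "wx": 0, "wy": 0, "wz": 0.0007, "claw": -1},
])

```text
time_s: 1.82
tool_pos: [0.4699, -0.0095, 0.3605]
tcp_rot: [[0.064, 0.998, 0.0], [0.998, -0.064, 0.001], [0.001, 0.0, -1.0]]
wrist_force: [0.3, 0.3, 0.2]
gripper_width: 0.0871
grip_force: 0.0
```

>>> jog_arm([
  {"x": -0.13, "y": 0.02, "z": 0, "wx": 0, "wy": 0, "wz": 0, "claw": -1},
  {"x": -0.26, "y": 0.04, "z": 0, "wx": 0, "wy": 0, "wz": 0, "claw": -1},
  {"x": -0.39, "y": 0.05, "z": 0, "wx": 0, "wy": 0, "wz": 0, "claw": -1},
  {"x": -0.52, "y": 0.07, "z": 0, "wx": 0, "wy": 0, "wz": 0, "claw": -1},
  {"x": -0.65, "y": 0.08, "z": 0, "wx": 0, "wy": 0, "wz": 0, "claw": -1},
])

```text
time_s: 2.23
tool_pos: [0.4816, -0.2054, 0.3607]
tcp_rot: [[0.063, 0.998, 0.001], [0.998, -0.063, 0.0], [0.0, 0.001, -1.0]]
wrist_force: [1.5, 0.6, -0.7]
gripper_width: 0.087
grip_force: 0.0
```

```bash
python3 -c "
from h import *
plan((-.007,-.485,.36),(-.007,-.485,.075))"
```

```text
2.2333 tray [-0.0082 -0.3908  0.3607] F [ 1.5  0.6 -0.7] turn [ 0.0001 -0.0001  0.0002] q [-0.46  0.06  0.83  1.52 -0.04  1.58  0.3 ]
[-0.314  0.004  0.002]
[-0.314  0.003  0.952]
```

>>> jog_arm([
  {"x": -0.13, "y": 0, "z": 0, "wx": 0, "wy": 0, "wz": 0, "claw": -1},
  {"x": -0.25, "y": 0, "z": 0, "wx": 0, "wy": 0, "wz": 0, "claw": -1},
  {"x": -0.31, "y": 0, "z": 0.08, "wx": 0, "wy": 0, "wz": 0, "claw": -1},
  {"x": -0.31, "y": 0, "z": 0.21, "wx": 0, "wy": 0, "wz": 0, "claw": -1},
  {"x": -0.31, "y": 0, "z": 0.34, "wx": 0, "wy": 0, "wz": 0, "claw": -1},
])

```text
time_s: 2.65
tool_pos: [0.4754, -0.2986, 0.2577]
tcp_rot: [[0.067, 0.998, 0.001], [0.998, -0.067, -0.001], [-0.001, 0.002, -1.0]]
wrist_force: [0.9, 0.6, -0.8]
gripper_width: 0.087
grip_force: 0.0
```

>>> jog_arm([
  {"x": 0, "y": 0, "z": 0.13, "wx": 0, "wy": 0, "wz": 0, "claw": -1},
  {"x": 0, "y": 0, "z": 0.26, "wx": 0, "wy": 0, "wz": 0, "claw": -1},
  {"x": 0, "y": 0, "z": 0.39, "wx": 0, "wy": 0, "wz": 0, "claw": -1},
  {"x": 0, "y": 0, "z": 0.52, "wx": 0, "wy": 0, "wz": 0, "claw": -1},
  {"x": 0, "y": 0, "z": 0.58, "wx": 0, "wy": 0, "wz": 0, "claw": -1},
])

```text
time_s: 3.07
tool_pos: [0.4736, -0.2949, 0.0798]
tcp_rot: [[0.064, 0.998, -0.005], [0.998, -0.064, 0.002], [0.002, -0.005, -1.0]]
wrist_force: [-0.5, 0.1, 0.0]
gripper_width: 0.0872
grip_force: 0.0
```

```bash
python3 -c "
from h import *
plan((-.007,-.375,.075))
f=viewer.grab_frame('top');cv2.imwrite('pics/top1.png',f['pixels'])"
```

```text
3.0667 tray [-0.0104 -0.4806  0.0798] F [-0.5  0.1  0. ] turn [-0.0008 -0.0003  0.0002] q [-0.2   0.41  0.82  1.83 -0.34  1.05  0.69]
[0.352 0.012 0.017]
```

View pics/top1.png

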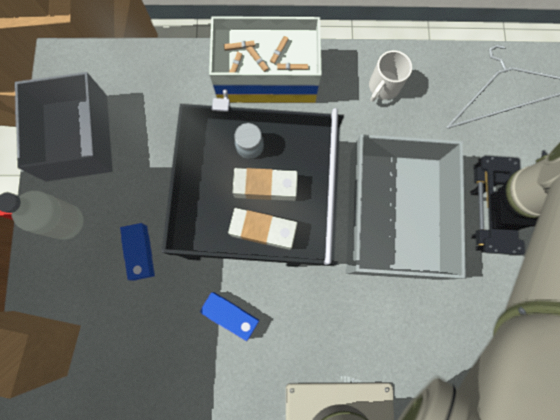

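The gripper sits behind the tote's far wall at about (490,205), square to it. Pushing now.

>>> jog_arm([
  {"x": 0.05, "y": 0.01, "z": 0.01, "wx": 0, "wy": 0, "wz": 0, "claw": -1},
  {"x": 0.09, "y": 0.01, "z": 0.01, "wx": 0, "wy": 0, "wz": 0, "claw": -1},
  {"x": 0.12, "y": 0.01, "z": 0.01, "wx": 0, "wy": 0, "wz": 0, "claw": -1},
  {"x": 0.15, "y": 0.01, "z": 0.01, "wx": 0, "wy": 0, "wz": 0, "claw": -1},
  {"x": 0.18, "y": 0.01, "z": 0.01, "wx": 0, "wy": 0, "wz": 0, "claw": -1},
])

```text
time_s: 3.53
tool_pos: [0.4825, -0.2429, 0.0823]
tcp_rot: [[0.064, 0.998, 0.001], [0.998, -0.064, -0.001], [-0.001, 0.001, -1.0]]
wrist_force: [-0.0, -3.2, 0.2]
gripper_width: 0.0868
grip_force: 1.9
```

>>> jog_arm([
  {"x": 0.035, "y": 0, "z": 0, "wx": 0, "wy": 0, "wz": 0, "claw": -1},
  {"x": 0.07, "y": 0, "z": 0, "wx": 0, "wy": 0, "wz": 0, "claw": -1},
  {"x": 0.105, "y": 0, "z": 0, "wx": 0, "wy": 0, "wz": 0, "claw": -1},
  {"x": 0.14, "y": 0, "z": 0, "wx": 0, "wy": 0, "wz": 0, "claw": -1},
  {"x": 0.165, "y": 0, "z": 0, "wx": 0, "wy": 0, "wz": 0, "claw": -1},
])

```text
time_s: 3.95
tool_pos: [0.4861, -0.1925, 0.0821]
tcp_rot: [[0.063, 0.998, 0.001], [0.998, -0.063, -0.0], [-0.0, 0.001, -1.0]]
wrist_force: [0.1, -5.8, 3.2]
gripper_width: 0.087
grip_force: 2.8
```

```bash
python3 -c "
from h import *
plan((-.007,-.3745,.075))
f=viewer.grab_frame('top');cv2.imwrite('pics/top2.png',cv2.resize(f['pixels'][90:290,250:570],(775,500),interpolation=cv2.INTER_CUBIC))"
```

```text
3.95 tray [-0.0046 -0.3776  0.0821] F [ 0.1 -5.8  3.2] turn [0.0002 0.     0.0002] q [-0.42  0.31  0.82  1.93 -0.26  1.02  0.45]
[ 0.01  -0.008  0.024]
```

View pics/top2.png

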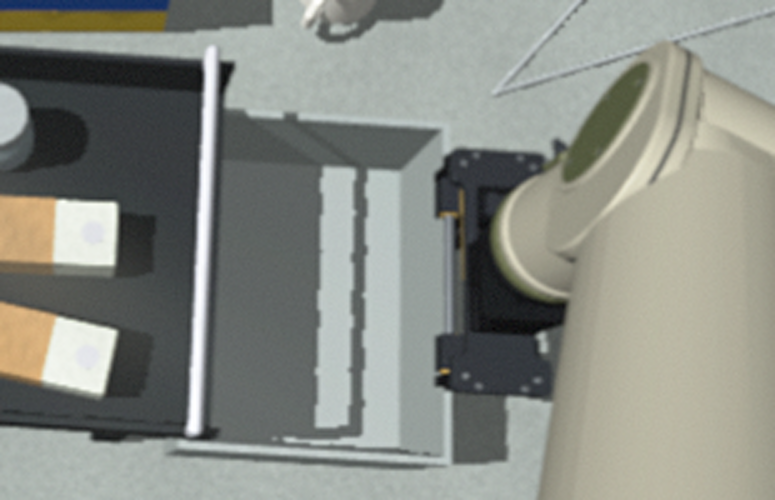

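The tote's near edge is tucked under the lip, and its far rim corners are at about (445,128) and (451,463). I'll push a few mm more, then retreat and check.

>>> jog_arm([
  {"x": 0.01, "y": 0, "z": 0, "wx": 0, "wy": 0, "wz": 0, "claw": -1},
  {"x": 0.02, "y": 0, "z": 0, "wx": 0, "wy": 0, "wz": 0, "claw": -1},
  {"x": 0.02, "y": 0, "z": 0, "wx": 0, "wy": 0, "wz": 0, "claw": -1},
  {"x": -0.05, "y": 0, "z": 0, "wx": 0, "wy": 0, "wz": 0, "claw": -1},
  {"x": -0.15, "y": 0, "z": 0, "wx": 0, "wy": 0, "wz": 0, "claw": -1},
])

```text
time_s: 4.42
tool_pos: [0.4834, -0.2353, 0.081]
tcp_rot: [[0.058, 0.998, -0.001], [0.998, -0.058, 0.003], [0.003, -0.001, -1.0]]
wrist_force: [1.2, -0.6, 0.4]
gripper_width: 0.0873
grip_force: 0.0
```

>>> jog_arm([
  {"x": 0, "y": 0, "z": -0.13, "wx": 0, "wy": 0, "wz": 0, "claw": 1},
  {"x": 0, "y": 0, "z": -0.26, "wx": 0, "wy": 0, "wz": 0, "claw": 1},
  {"x": 0, "y": 0, "z": -0.39, "wx": 0, "wy": 0, "wz": 0, "claw": 1},
  {"x": 0, "y": 0, "z": -0.52, "wx": 0, "wy": 0, "wz": 0, "claw": 1},
  {"x": 0, "y": 0, "z": -0.65, "wx": 0, "wy": 0, "wz": 0, "claw": 1},
])

```text
time_s: 4.83
tool_pos: [0.4819, -0.2377, 0.278]
tcp_rot: [[0.064, 0.998, -0.001], [0.998, -0.064, 0.002], [0.002, -0.001, -1.0]]
wrist_force: [1.1, -0.2, -0.4]
gripper_width: 0.0611
grip_force: 0.0
```

```bash
python3 -c "
from h import *
f=viewer.grab_frame('top')
c=cast(f,[(428,141.2),(430.4,275.2)],.12);print(((c-O)@T).round(4))
plan((0,.08,.30),(0,.08,.17))"
```

```text
[[ 0.1335 -0.3642  0.12  ]
 [-0.15   -0.3679  0.12  ]]
4.8833 tray [-0.0032 -0.4242  0.2853] F [ 1.8 -1.1  6.5] turn [ 0.0012 -0.      0.0001] q [-0.44  0.13  0.91  1.63 -0.11  1.42  0.41]
[ 1.681  0.012 -0.049]
[1.681 0.009 0.385]
```

>>> jog_arm([
  {"x": 0.13, "y": 0, "z": -0.06, "wx": 0, "wy": 0, "wz": 0, "claw": 1},
  {"x": 0.26, "y": 0, "z": -0.06, "wx": 0, "wy": 0, "wz": 0, "claw": 1},
  {"x": 0.39, "y": 0, "z": -0.06, "wx": 0, "wy": 0, "wz": 0, "claw": 1},
  {"x": 0.52, "y": 0, "z": -0.06, "wx": 0, "wy": 0, "wz": 0, "claw": 1},
  {"x": 0.65, "y": 0, "z": -0.06, "wx": 0, "wy": 0, "wz": 0, "claw": 1},
])

```text
time_s: 5.3
tool_pos: [0.4943, -0.0412, 0.2944]
tcp_rot: [[0.063, 0.998, -0.001], [0.998, -0.063, 0.001], [0.001, -0.001, -1.0]]
wrist_force: [1.0, 0.3, -0.2]
gripper_width: 0.0241
grip_force: 0.0
```

>>> jog_arm([
  {"x": 0.13, "y": 0, "z": 0, "wx": 0, "wy": 0, "wz": 0, "claw": 1},
  {"x": 0.26, "y": 0, "z": 0, "wx": 0, "wy": 0, "wz": 0, "claw": 1},
  {"x": 0.39, "y": 0, "z": 0, "wx": 0, "wy": 0, "wz": 0, "claw": 1},
  {"x": 0.52, "y": 0, "z": 0, "wx": 0, "wy": 0, "wz": 0, "claw": 1},
  {"x": 0.65, "y": 0, "z": 0, "wx": 0, "wy": 0, "wz": 0, "claw": 1},
])

```text
time_s: 5.72
tool_pos: [0.5065, 0.1533, 0.2941]
tcp_rot: [[0.063, 0.998, -0.002], [0.998, -0.063, 0.001], [0.001, -0.002, -1.0]]
wrist_force: [0.8, 0.7, 0.6]
gripper_width: 0.0009
grip_force: 0.0
```

>>> jog_arm([
  {"x": 0.13, "y": 0, "z": 0, "wx": 0, "wy": 0, "wz": 0, "claw": 1},
  {"x": 0.26, "y": 0, "z": 0, "wx": 0, "wy": 0, "wz": 0, "claw": 1},
  {"x": 0.37, "y": 0, "z": 0, "wx": 0, "wy": 0, "wz": 0, "claw": 1},
  {"x": 0.39, "y": 0, "z": 0, "wx": 0, "wy": 0, "wz": 0, "claw": 1},
])

```text
time_s: 6.05
tool_pos: [0.5124, 0.275, 0.2927]
tcp_rot: [[0.055, 0.998, -0.004], [0.998, -0.055, 0.001], [0.0, -0.004, -1.0]]
wrist_force: [-0.1, 0.3, -0.1]
gripper_width: 0.0004
grip_force: 0.0
```

```bash
python3 -c "
from h import *
plan((.002,.08,.17),(.002,.06,.165))"
```

```text
6.05 tray [-0.0085  0.0906  0.2927] F [-0.1  0.3 -0.1] turn [-0.0006 -0.0001  0.0015] q [-0.97  0.22  0.48  1.49 -0.1   1.46 -0.54]
[-0.036  0.036  0.409]
[-0.103  0.035  0.425]
```

>>> jog_arm([
  {"x": -0.02, "y": 0.03, "z": 0.1, "wx": 0, "wy": 0, "wz": 0.0015, "claw": 1},
  {"x": -0.02, "y": 0.03, "z": 0.2, "wx": 0, "wy": 0, "wz": 0.0015, "claw": 1},
  {"x": -0.03, "y": 0.03, "z": 0.3, "wx": 0, "wy": 0, "wz": 0.0015, "claw": 1},
  {"x": -0.03, "y": 0.03, "z": 0.39, "wx": 0, "wy": 0, "wz": 0.0015, "claw": 1},
  {"x": -0.03, "y": 0.03, "z": 0.41, "wx": 0, "wy": 0, "wz": 0.0015, "claw": 1},
])

```text
time_s: 6.47
tool_pos: [0.5206, 0.2569, 0.1666]
tcp_rot: [[0.073, 0.997, -0.007], [0.997, -0.073, -0.004], [-0.004, -0.007, -1.0]]
wrist_force: [-0.4, -0.4, -0.5]
gripper_width: 0.0003
grip_force: 0.0
```

```bash
python3 -c "
from h import *
plan((0,-.125,.17),(0,.06,.165))
f=viewer.grab_frame('side');cv2.imwrite('pics/side1.png',f['pixels'])"
```

```text
6.4667 tray [0.0009 0.0731 0.1666] F [-0.4 -0.4 -0.5] turn [-0.001   0.0007 -0.0014] q [-0.93  0.29  0.48  1.67 -0.14  1.22 -0.5 ]
[-0.66   0.003 -0.009]
[-0.044 -0.002  0.005]
```

View pics/side1.png

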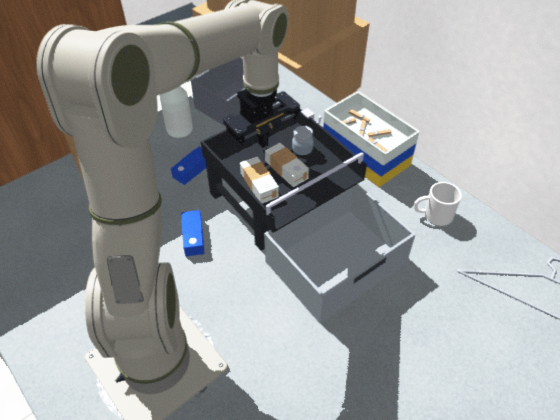

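Closed fingers are down behind carton A at about (262,130), and the jar is clear of them. Pushing A.

>>> jog_arm([
  {"x": -0.06, "y": 0, "z": 0, "wx": 0, "wy": 0, "wz": 0, "claw": 1},
  {"x": -0.11, "y": 0, "z": 0, "wx": 0, "wy": 0, "wz": 0, "claw": 1},
  {"x": -0.15, "y": 0, "z": 0, "wx": 0, "wy": 0, "wz": 0, "claw": 1},
  {"x": -0.19, "y": 0, "z": 0, "wx": 0, "wy": 0, "wz": 0, "claw": 1},
  {"x": -0.23, "y": 0, "z": 0, "wx": 0, "wy": 0, "wz": 0, "claw": 1},
])

```text
time_s: 6.93
tool_pos: [0.5186, 0.1881, 0.1726]
tcp_rot: [[0.074, 0.997, 0.001], [0.997, -0.074, 0.001], [0.001, 0.001, -1.0]]
wrist_force: [0.7, 0.8, 0.6]
gripper_width: 0.0006
grip_force: 0.2
```

>>> jog_arm([
  {"x": -0.04, "y": 0, "z": 0, "wx": 0, "wy": 0, "wz": 0, "claw": 1},
  {"x": -0.08, "y": 0, "z": 0, "wx": 0, "wy": 0, "wz": 0, "claw": 1},
  {"x": -0.12, "y": 0, "z": 0, "wx": 0, "wy": 0, "wz": 0, "claw": 1},
  {"x": -0.16, "y": 0, "z": 0, "wx": 0, "wy": 0, "wz": 0, "claw": 1},
  {"x": -0.2, "y": 0, "z": 0, "wx": 0, "wy": 0, "wz": 0, "claw": 1},
])

```text
time_s: 7.35
tool_pos: [0.5138, 0.1284, 0.1716]
tcp_rot: [[0.073, 0.997, -0.0], [0.997, -0.073, 0.0], [0.0, -0.0, -1.0]]
wrist_force: [0.4, 0.5, 0.6]
gripper_width: 0.0006
grip_force: 0.2
```

```bash
python3 -c "
from h import *
plan((0,-.125,.17))
f=viewer.grab_frame('side');cv2.imwrite('pics/side2.png',cv2.resize(f['pixels'][80:320,180:440],None,fx=2.3,fy=2.3,interpolation=cv2.INTER_CUBIC))"
```

```text
7.35 tray [ 0.0023 -0.0556  0.1716] F [0.4 0.5 0.6] turn [-0.     -0.     -0.0014] q [-0.83  0.16  0.55  1.81 -0.09  1.2  -0.32]
[-0.231 -0.006  0.005]
```

View pics/side2.png

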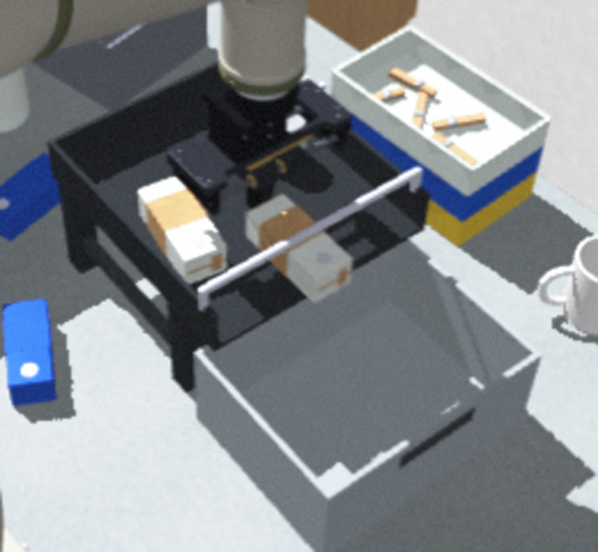

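Carton A is sliding straight under the bar at about (300,245). Continuing.

>>> jog_arm([
  {"x": -0.04, "y": 0, "z": 0, "wx": 0, "wy": 0, "wz": 0, "claw": 1},
  {"x": -0.08, "y": 0, "z": 0, "wx": 0, "wy": 0, "wz": 0, "claw": 1},
  {"x": -0.12, "y": 0, "z": 0, "wx": 0, "wy": 0, "wz": 0, "claw": 1},
  {"x": -0.16, "y": 0, "z": 0, "wx": 0, "wy": 0, "wz": 0, "claw": 1},
  {"x": -0.2, "y": 0, "z": 0, "wx": 0, "wy": 0, "wz": 0, "claw": 1},
])

```text
time_s: 7.82
tool_pos: [0.5094, 0.0684, 0.1715]
tcp_rot: [[0.073, 0.997, -0.0], [0.997, -0.073, 0.0], [0.0, -0.0, -1.0]]
wrist_force: [1.2, 0.2, 0.5]
gripper_width: 0.0003
grip_force: 0.2
```

>>> jog_arm([
  {"x": -0.03, "y": 0, "z": 0, "wx": 0, "wy": 0, "wz": 0, "claw": 1},
  {"x": -0.03, "y": 0, "z": 0, "wx": 0, "wy": 0, "wz": 0, "claw": 1},
  {"x": -0.03, "y": 0, "z": 0, "wx": 0, "wy": 0, "wz": 0, "claw": 1},
  {"x": -0.03, "y": 0, "z": 0, "wx": 0, "wy": 0, "wz": 0, "claw": 1},
  {"x": -0.03, "y": 0, "z": 0, "wx": 0, "wy": 0, "wz": 0, "claw": 1},
])

```text
time_s: 8.23
tool_pos: [0.5089, 0.0615, 0.1715]
tcp_rot: [[0.072, 0.997, -0.0], [0.997, -0.072, 0.0], [0.0, -0.0, -1.0]]
wrist_force: [0.8, -0.6, 0.4]
gripper_width: 0.0005
grip_force: 0.0
```

```bash
python3 -c "
from h import *
plan((-.09,.08,.25))
f=viewer.grab_frame('side');cv2.imwrite('pics/side3.png',cv2.resize(f['pixels'][80:320,180:440],None,fx=2.3,fy=2.3,interpolation=cv2.INTER_CUBIC))"
```

```text
8.2333 tray [ 0.0018 -0.1227  0.1715] F [ 0.8 -0.6  0.4] turn [-0.     -0.     -0.0012] q [-0.76  0.12  0.6   1.85 -0.07  1.19 -0.21]
[ 0.673 -0.311 -0.262]
```

View pics/side3.png

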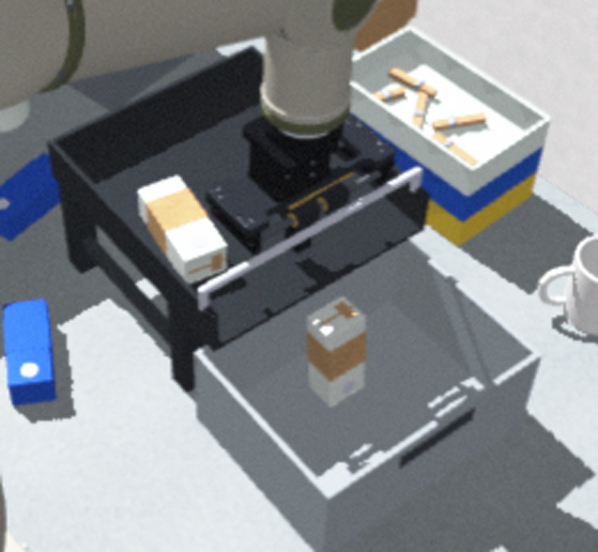

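Carton A dropped into the tote, at about (337,350), and seems to stand on end. Next is B: lift, go back, shift over.

>>> jog_arm([
  {"x": 0.05, "y": 0, "z": -0.1, "wx": 0, "wy": 0, "wz": -0.0012, "claw": 1},
  {"x": 0.13, "y": -0.03, "z": -0.2, "wx": 0, "wy": 0, "wz": -0.0012, "claw": 1},
  {"x": 0.24, "y": -0.09, "z": -0.26, "wx": 0, "wy": 0, "wz": -0.0012, "claw": 1},
  {"x": 0.36, "y": -0.14, "z": -0.26, "wx": 0, "wy": 0, "wz": -0.0012, "claw": 1},
  {"x": 0.48, "y": -0.19, "z": -0.26, "wx": 0, "wy": 0, "wz": -0.0012, "claw": 1},
])

```text
time_s: 8.7
tool_pos: [0.4622, 0.2105, 0.2511]
tcp_rot: [[0.066, 0.998, 0.002], [0.998, -0.066, 0.002], [0.002, 0.002, -1.0]]
wrist_force: [0.8, 0.3, 0.7]
gripper_width: 0.0005
grip_force: 0.0
```

```bash
python3 -c "
from h import *
plan((-.09,.075,.25),(-.09,.075,.17))"
```

```text
8.7 tray [-0.0544  0.0231  0.2511] F [0.8 0.3 0.7] turn [ 0.0003 -0.0004 -0.0002] q [-0.95  0.04  0.45  1.75 -0.02  1.35 -0.56]
[ 0.173 -0.119  0.004]
[ 0.172 -0.12   0.27 ]
```

>>> jog_arm([
  {"x": 0.08, "y": -0.07, "z": 0, "wx": 0, "wy": 0, "wz": 0, "claw": 1},
  {"x": 0.17, "y": -0.12, "z": 0, "wx": 0, "wy": 0, "wz": 0, "claw": 1},
  {"x": 0.17, "y": -0.12, "z": 0.08, "wx": 0, "wy": 0, "wz": 0, "claw": 1},
  {"x": 0.17, "y": -0.12, "z": 0.18, "wx": 0, "wy": 0, "wz": 0, "claw": 1},
  {"x": 0.17, "y": -0.12, "z": 0.26, "wx": 0, "wy": 0, "wz": 0, "claw": 1},
])

```text
time_s: 9.12
tool_pos: [0.4292, 0.2627, 0.1701]
tcp_rot: [[0.063, 0.998, -0.0], [0.998, -0.063, 0.0], [0.0, -0.0, -1.0]]
wrist_force: [0.0, 0.5, -0.3]
gripper_width: 0.0005
grip_force: 0.0
```

```bash
python3 -c "
from h import *
plan((-.09,.075,.17),(-.09,-.125,.17))"
```

```text
9.1167 tray [-0.0907  0.073   0.1701] F [ 0.   0.5 -0.3] turn [-0.     -0.      0.0002] q [-1.01  0.1   0.39  1.87 -0.04  1.19 -0.67]
[0.007 0.002 0.   ]
[-0.66   0.002  0.   ]
```

>>> jog_arm([
  {"x": -0.06, "y": 0, "z": 0, "wx": 0, "wy": 0, "wz": 0, "claw": 1},
  {"x": -0.1, "y": 0, "z": 0, "wx": 0, "wy": 0, "wz": 0, "claw": 1},
  {"x": -0.14, "y": 0, "z": 0, "wx": 0, "wy": 0, "wz": 0, "claw": 1},
  {"x": -0.18, "y": 0, "z": 0, "wx": 0, "wy": 0, "wz": 0, "claw": 1},
  {"x": -0.22, "y": 0, "z": 0, "wx": 0, "wy": 0, "wz": 0, "claw": 1},
])

```text
time_s: 9.53
tool_pos: [0.4262, 0.1948, 0.1728]
tcp_rot: [[0.066, 0.998, 0.002], [0.998, -0.066, 0.002], [0.002, 0.002, -1.0]]
wrist_force: [-0.3, 0.9, 0.4]
gripper_width: 0.0003
grip_force: 0.2
```

>>> jog_arm([
  {"x": -0.04, "y": 0, "z": 0, "wx": 0, "wy": 0, "wz": 0, "claw": 1},
  {"x": -0.08, "y": 0, "z": 0, "wx": 0, "wy": 0, "wz": 0, "claw": 1},
  {"x": -0.12, "y": 0, "z": 0, "wx": 0, "wy": 0, "wz": 0, "claw": 1},
  {"x": -0.16, "y": 0, "z": 0, "wx": 0, "wy": 0, "wz": 0, "claw": 1},
])

```text
time_s: 9.87
tool_pos: [0.4224, 0.1468, 0.1717]
tcp_rot: [[0.066, 0.998, 0.0], [0.998, -0.066, 0.0], [0.0, 0.0, -1.0]]
wrist_force: [-0.3, 0.3, -0.8]
gripper_width: 0.0004
grip_force: 0.2
```

```bash
python3 -c "
from h import *
plan((-.09,-.125,.17))
a=viewer.grab_frame('side')['pixels'][80:320,180:440];b=viewer.grab_frame('top')['pixels'][80:320,160:480]
cv2.imwrite('pics/both4.png',cv2.resize(np.hstack([a,b]),None,fx=1.37,fy=1.37,interpolation=cv2.INTER_CUBIC))"
```

```text
9.8667 tray [-0.09   -0.0431  0.1717] F [-0.3  0.3 -0.8] turn [ 0.     -0.0001 -0.0002] q [-0.92 -0.05  0.47  2.    0.02  1.19 -0.52]
[-0.273  0.     0.006]
```

View pics/both4.png

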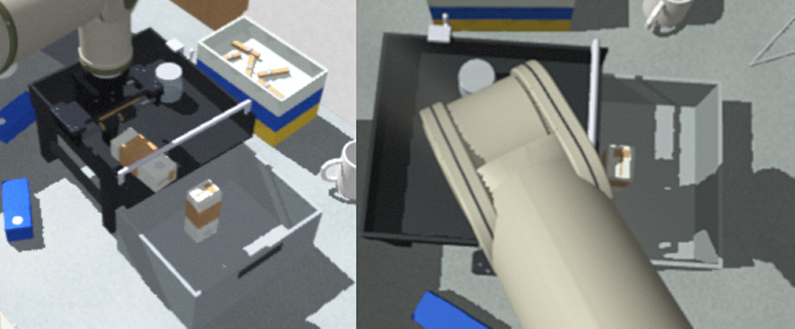

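B has straightened and is passing under the bar at about (147,160) in the left half. A stands on end inside the tote at (203,210), and the jar is in place. Continuing.

>>> jog_arm([
  {"x": -0.04, "y": 0, "z": 0, "wx": 0, "wy": 0, "wz": 0, "claw": 1},
  {"x": -0.08, "y": 0, "z": 0, "wx": 0, "wy": 0, "wz": 0, "claw": 1},
  {"x": -0.12, "y": 0, "z": 0, "wx": 0, "wy": 0, "wz": 0, "claw": 1},
  {"x": -0.16, "y": 0, "z": 0, "wx": 0, "wy": 0, "wz": 0, "claw": 1},
  {"x": -0.2, "y": 0, "z": 0, "wx": 0, "wy": 0, "wz": 0, "claw": 1},
])

```text
time_s: 10.38
tool_pos: [0.4184, 0.0867, 0.1715]
tcp_rot: [[0.066, 0.998, -0.0], [0.998, -0.066, 0.0], [0.0, -0.0, -1.0]]
wrist_force: [-0.3, -0.1, -0.2]
gripper_width: 0.0004
grip_force: 0.2
```

>>> jog_arm([
  {"x": -0.04, "y": 0, "z": 0, "wx": 0, "wy": 0, "wz": 0, "claw": 1},
  {"x": -0.065, "y": 0, "z": 0, "wx": 0, "wy": 0, "wz": 0, "claw": 1},
  {"x": -0.065, "y": 0, "z": 0, "wx": 0, "wy": 0, "wz": 0, "claw": 1},
  {"x": -0.065, "y": 0, "z": 0, "wx": 0, "wy": 0, "wz": 0, "claw": 1},
  {"x": -0.065, "y": 0, "z": 0, "wx": 0, "wy": 0, "wz": 0, "claw": 1},
])

```text
time_s: 10.8
tool_pos: [0.4173, 0.0691, 0.1716]
tcp_rot: [[0.065, 0.998, 0.0], [0.998, -0.065, 0.0], [0.0, 0.0, -1.0]]
wrist_force: [0.3, -0.2, 0.4]
gripper_width: 0.0001
grip_force: 0.0
```

>>> jog_arm([
  {"x": 0.05, "y": 0, "z": -0.1, "wx": 0, "wy": 0, "wz": 0, "claw": 1},
  {"x": 0.13, "y": 0, "z": -0.2, "wx": 0, "wy": 0, "wz": 0, "claw": 1},
  {"x": 0.24, "y": 0, "z": -0.26, "wx": 0, "wy": 0, "wz": 0, "claw": 1},
  {"x": 0.36, "y": 0, "z": -0.32, "wx": 0, "wy": 0, "wz": 0, "claw": 1},
  {"x": 0.48, "y": 0, "z": -0.35, "wx": 0, "wy": 0, "wz": 0, "claw": 1},
])

```text
time_s: 11.22
tool_pos: [0.427, 0.215, 0.2789]
tcp_rot: [[0.065, 0.998, 0.002], [0.998, -0.065, 0.002], [0.003, 0.002, -1.0]]
wrist_force: [0.3, 0.2, 0.4]
gripper_width: 0.0008
grip_force: 0.0
```

>>> jog_arm([
  {"x": 0.13, "y": 0, "z": -0.05, "wx": 0, "wy": 0, "wz": 0, "claw": 1},
  {"x": 0.26, "y": 0, "z": -0.1, "wx": 0, "wy": 0, "wz": 0, "claw": 1},
  {"x": 0.38, "y": 0, "z": -0.1, "wx": 0, "wy": 0, "wz": 0, "claw": 1},
  {"x": 0.38, "y": 0, "z": -0.1, "wx": 0, "wy": 0, "wz": 0, "claw": 1},
  {"x": 0.38, "y": 0, "z": -0.1, "wx": 0, "wy": 0, "wz": 0, "claw": 1},
])

```text
time_s: 11.63
tool_pos: [0.433, 0.3288, 0.3054]
tcp_rot: [[0.061, 0.998, -0.001], [0.998, -0.061, -0.002], [-0.002, -0.001, -1.0]]
wrist_force: [0.2, -1.1, -0.4]
gripper_width: 0.0005
grip_force: 0.0
```

```bash
python3 -c "
from h import *
plan()
a=viewer.grab_frame('side')['pixels'][80:320,180:440];b=viewer.grab_frame('top')['pixels'][80:320,160:480]
cv2.imwrite('pics/both5.png',cv2.resize(np.hstack([a,b]),None,fx=1.37,fy=1.37,interpolation=cv2.INTER_CUBIC))"
```

```text
11.6333 tray [-0.0911  0.1393  0.3054] F [ 0.2 -1.1 -0.4] turn [-0.0001  0.0003  0.0006] q [-1.04  0.12  0.34  1.56 -0.04  1.48 -0.76]
```

View pics/both5.png

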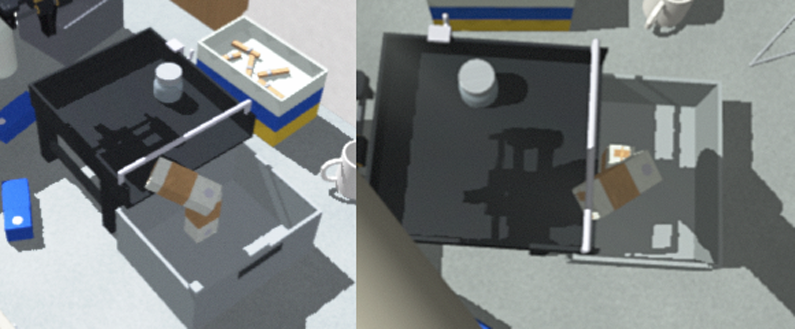

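B has hung up: its rear end rests on the lip at about (580,200) in the right half, and its front lies on top of the upright A at (650,165). I've used all ten views, so from here I'll measure with masks and triangulation across the two cameras.

```bash
cat >> h.py <<'E'
def ray(f,uv):
    c=-np.array(f["R"]).T@np.array(f["t"]); d=cast(f,uv,0)[0]-c; return c,d/np.linalg.norm(d)
def tri(fa,ua,fb,ub):
    ca,da=ray(fa,ua); cb,db=ray(fb,ub)
    s=np.linalg.lstsq(np.c_[da,-db],cb-ca,rcond=None)[0]; p,q=ca+s[0]*da,cb+s[1]*db
    return (T.T@((p+q)/2-O)).round(4), round(np.linalg.norm(p-q),4)
def comps(f,box,lo,hi,amin=25):
    x0,y0,x1,y1=box; h=cv2.cvtColor(f["pixels"][y0:y1,x0:x1],cv2.COLOR_BGR2HSV)
    m=cv2.inRange(h,lo,hi); cs,_=cv2.findContours(m,cv2.RETR_EXTERNAL,cv2.CHAIN_APPROX_NONE)
    for c in cs:
        if cv2.contourArea(c)>amin:
            c=c+[x0,y0]; print(cv2.contourArea(c),cv2.boxPoints(cv2.minAreaRect(c)).round(1).tolist())
E
python3 -c "
from h import *
s=viewer.grab_frame('side');t=viewer.grab_frame('top')
cs=lambda u,v:(u/1.37+180,v/1.37+80); ct=lambda u,v:((u-356.2)/1.37+160,v/1.37+80)
for a,b in (((163,158),(573,190)),((220,187),(650,152)),((210,214),(660,178)),((148,182),(585,213))): print(tri(s,cs(*a),t,ct(*b)))
print('side orange');comps(s,(270,180,380,270),(5,80,50),(22,255,255))
print('top orange');comps(t,(310,170,390,250),(5,80,50),(22,255,255))
print('jar',cast(t,ct(477,72),.21))
"
```

```text
(array([-0.0514, -0.1363,  0.1827]), np.float64(0.0207))
(array([ 0.0044, -0.2406,  0.1678]), np.float64(0.0007))
(array([-0.0295, -0.2609,  0.141 ]), np.float64(0.005))
(array([-0.0868, -0.1528,  0.1618]), np.float64(0.0042))
side orange
159.0 [[315.0, 232.1999969482422], [340.0, 227.0], [343.20001220703125, 242.1999969482422], [318.20001220703125, 247.39999389648438]]
483.5 [[294.8999938964844, 221.1999969482422], [306.1000061035156, 197.60000610351562], [324.8999938964844, 206.5], [313.70001220703125, 230.10000610351562]]
top orange
552.5 [[327.8999938964844, 199.39999389648438], [347.1000061035156, 187.10000610351562], [368.1000061035156, 220.10000610351562], [348.8999938964844, 232.39999389648438]]
35.5 [[349.0, 189.0], [358.0, 189.0], [358.0, 194.0], [349.0, 194.0]]
jar [[0.60658409 0.18913858 0.21      ]]
```

>>> jog_arm([
  {"x": -0.12, "y": 0.06, "z": 0, "wx": 0, "wy": 0, "wz": 0, "claw": 1},
  {"x": -0.24, "y": 0.12, "z": 0, "wx": 0, "wy": 0, "wz": 0, "claw": 1},
  {"x": -0.36, "y": 0.18, "z": 0, "wx": 0, "wy": 0, "wz": 0, "claw": 1},
  {"x": -0.48, "y": 0.24, "z": 0, "wx": 0, "wy": 0, "wz": 0, "claw": 1},
  {"x": -0.6, "y": 0.3, "z": 0, "wx": 0, "wy": 0, "wz": 0, "claw": 1},
])

```text
time_s: 12.25
tool_pos: [0.5124, 0.1377, 0.307]
tcp_rot: [[0.067, 0.998, 0.001], [0.998, -0.067, 0.001], [0.001, 0.001, -1.0]]
wrist_force: [0.1, -0.1, 0.7]
gripper_width: 0.0008
grip_force: 0.0
```

>>> jog_arm([
  {"x": -0.12, "y": 0.06, "z": 0, "wx": 0, "wy": 0, "wz": 0, "claw": 1},
  {"x": -0.24, "y": 0.12, "z": 0, "wx": 0, "wy": 0, "wz": 0, "claw": 1},
  {"x": -0.36, "y": 0.18, "z": 0, "wx": 0, "wy": 0, "wz": 0, "claw": 1},
  {"x": -0.48, "y": 0.2, "z": 0, "wx": 0, "wy": 0, "wz": 0, "claw": 1},
  {"x": -0.6, "y": 0.2, "z": 0, "wx": 0, "wy": 0, "wz": 0, "claw": 1},
])

```text
time_s: 12.67
tool_pos: [0.5604, -0.0459, 0.3065]
tcp_rot: [[0.067, 0.998, 0.0], [0.998, -0.067, -0.0], [-0.0, 0.0, -1.0]]
wrist_force: [0.5, 0.3, -0.2]
gripper_width: 0.0007
grip_force: 0.0
```

```bash
python3 -c "
from h import *
plan((.06,-.245,.25),(.06,-.245,.138))
s=viewer.grab_frame('side');t=viewer.grab_frame('top')
print('side orange');comps(s,(270,180,380,270),(5,80,50),(22,255,255))
print('top orange');comps(t,(310,170,390,250),(5,80,50),(22,255,255))
"
```

```text
12.6667 tray [ 0.0601 -0.2265  0.3065] F [ 0.5  0.3 -0.2] turn [ 0.0001  0.     -0.0004] q [-0.58  0.17  0.67  1.53 -0.11  1.48  0.03]
[-0.062 -0.     0.188]
[-0.062 -0.     0.562]
side orange
157.5 [[315.20001220703125, 232.10000610351562], [340.0, 227.8000030517578], [342.6000061035156, 242.89999389648438], [317.79998779296875, 247.3000030517578]]
475.5 [[295.0, 221.0], [306.79998779296875, 197.39999389648438], [325.20001220703125, 206.60000610351562], [313.3999938964844, 230.1999969482422]]
top orange
569.5 [[327.8999938964844, 199.39999389648438], [347.1000061035156, 187.10000610351562], [368.3999938964844, 220.5], [349.20001220703125, 232.8000030517578]]
34.0 [[349.0, 189.0], [358.0, 189.0], [358.0, 194.0], [349.0, 194.0]]
```

>>> jog_arm([
  {"x": -0.05, "y": 0, "z": 0.13, "wx": 0, "wy": 0, "wz": 0, "claw": 1},
  {"x": -0.05, "y": 0, "z": 0.26, "wx": 0, "wy": 0, "wz": 0, "claw": 1},
  {"x": -0.05, "y": 0, "z": 0.39, "wx": 0, "wy": 0, "wz": 0, "claw": 1},
  {"x": -0.05, "y": 0, "z": 0.5, "wx": 0, "wy": 0, "wz": 0, "claw": 1},
  {"x": -0.05, "y": 0, "z": 0.56, "wx": 0, "wy": 0, "wz": 0, "claw": 1},
])

```text
time_s: 13.18
tool_pos: [0.5569, -0.058, 0.1349]
tcp_rot: [[0.067, 0.998, -0.004], [0.998, -0.067, 0.001], [0.0, -0.004, -1.0]]
wrist_force: [-0.3, 0.3, -0.0]
gripper_width: 0.0007
grip_force: 0.0
```

>>> jog_arm([
  {"x": 0, "y": -0.05, "z": 0, "wx": 0, "wy": 0, "wz": 0, "claw": 1},
  {"x": 0, "y": -0.09, "z": 0, "wx": 0, "wy": 0, "wz": 0, "claw": 1},
  {"x": 0, "y": -0.13, "z": 0, "wx": 0, "wy": 0, "wz": 0, "claw": 1},
  {"x": 0, "y": -0.17, "z": 0, "wx": 0, "wy": 0, "wz": 0, "claw": 1},
  {"x": 0, "y": -0.21, "z": 0, "wx": 0, "wy": 0, "wz": 0, "claw": 1},
])

```text
time_s: 13.6
tool_pos: [0.4955, -0.054, 0.1387]
tcp_rot: [[0.066, 0.998, 0.0], [0.998, -0.066, 0.001], [0.001, 0.0, -1.0]]
wrist_force: [0.4, 0.3, -0.0]
gripper_width: 0.0007
grip_force: 0.0
```

```bash
python3 -c "
from h import *
plan()
s=viewer.grab_frame('side')
print('side orange');comps(s,(270,180,400,300),(5,80,50),(22,255,255))
"
```

```text
13.6 tray [-0.0041 -0.2387  0.1387] F [ 0.4  0.3 -0. ] turn [ 0.0001 -0.0001 -0.0003] q [-0.59  0.12  0.66  1.93 -0.09  1.12  0.03]
side orange
25.5 [[330.8999938964844, 242.0], [340.0, 229.0], [343.1000061035156, 231.1999969482422], [334.0, 244.10000610351562]]
209.5 [[292.5, 221.5], [301.5, 212.5], [316.0, 227.0], [307.0, 236.0]]
```

B is moving. Sweep on.

>>> jog_arm([
  {"x": 0, "y": -0.04, "z": 0, "wx": 0, "wy": 0, "wz": 0, "claw": 1},
  {"x": 0, "y": -0.08, "z": 0, "wx": 0, "wy": 0, "wz": 0, "claw": 1},
  {"x": 0, "y": -0.12, "z": 0, "wx": 0, "wy": 0, "wz": 0, "claw": 1},
  {"x": 0, "y": -0.16, "z": 0, "wx": 0, "wy": 0, "wz": 0, "claw": 1},
  {"x": 0, "y": -0.16, "z": 0, "wx": 0, "wy": 0, "wz": 0, "claw": 1},
])

```text
time_s: 14.07
tool_pos: [0.447, -0.0507, 0.1386]
tcp_rot: [[0.066, 0.998, -0.0], [0.998, -0.066, 0.002], [0.002, -0.0, -1.0]]
wrist_force: [0.8, -0.3, 0.6]
gripper_width: 0.0005
grip_force: 0.0
```

```bash
python3 -c "
from h import *
plan()
s=viewer.grab_frame('side')
print('side orange');comps(s,(240,180,400,330),(5,80,50),(22,255,255))
print('white');comps(s,(240,200,400,330),(0,0,125),(180,60,255))
"
```

```text
14.0667 tray [-0.0527 -0.2386  0.1386] F [ 0.8 -0.3  0.6] turn [-0.0001 -0.0003 -0.0003] q [-0.62 -0.01  0.64  2.04  0.01  1.11 -0.05]
side orange
213.0 [[309.70001220703125, 258.70001220703125], [319.0, 245.0], [339.8999938964844, 259.29998779296875], [330.6000061035156, 273.0]]
49.0 [[328.0, 234.0], [340.0, 227.0], [343.70001220703125, 233.3000030517578], [331.70001220703125, 240.3000030517578]]
white
186.0 [[310.0, 272.6000061035156], [315.0, 255.0], [335.8999938964844, 261.0], [330.79998779296875, 278.5]]
326.5 [[355.29998779296875, 259.1000061035156], [396.0, 235.8000030517578], [401.29998779296875, 245.10000610351562], [360.6000061035156, 268.3999938964844]]
27.0 [[313.79998779296875, 248.6999969482422], [315.0, 238.89999389648438], [319.3999938964844, 239.39999389648438], [318.20001220703125, 249.3000030517578]]
396.5 [[318.1000061035156, 253.0], [322.3999938964844, 233.5], [345.29998779296875, 238.60000610351562], [341.0, 258.1000061035156]]
403.0 [[260.5, 236.5], [269.0, 228.0], [331.0, 290.0], [322.5, 298.5]]
45.0 [[326.5, 227.6999969482422], [339.8999938964844, 220.10000610351562], [342.70001220703125, 224.89999389648438], [329.29998779296875, 232.5]]
4364.5 [[240.0, 329.0], [240.0, 221.0], [326.0, 221.0], [326.0, 329.0]]
42.5 [[238.5, 203.5], [242.0, 200.0], [249.0, 207.0], [245.5, 210.5]]
296.5 [[372.5, 200.5], [384.29998779296875, 187.60000610351562], [410.5, 211.39999389648438], [398.70001220703125, 224.3000030517578]]
62.5 [[262.5, 208.10000610351562], [277.1000061035156, 194.60000610351562], [282.0, 200.0], [267.3999938964844, 213.5]]
```

B appears to have dropped into the tote. Lifting away to verify.

>>> jog_arm([
  {"x": 0, "y": 0, "z": -0.13, "wx": 0, "wy": 0, "wz": 0, "claw": 1},
  {"x": 0, "y": 0, "z": -0.26, "wx": 0, "wy": 0, "wz": 0, "claw": 1},
  {"x": 0, "y": 0, "z": -0.39, "wx": 0, "wy": 0, "wz": 0, "claw": 1},
  {"x": 0, "y": 0, "z": -0.52, "wx": 0, "wy": 0, "wz": 0, "claw": 1},
  {"x": 0, "y": 0, "z": -0.65, "wx": 0, "wy": 0, "wz": 0, "claw": 1},
])

```text
time_s: 14.53
tool_pos: [0.4488, -0.0507, 0.3359]
tcp_rot: [[0.066, 0.998, 0.001], [0.998, -0.066, 0.001], [0.001, 0.001, -1.0]]
wrist_force: [1.5, -0.0, -0.4]
gripper_width: 0.0002
grip_force: 0.0
```

>>> jog_arm([
  {"x": 0.13, "y": 0, "z": 0, "wx": 0, "wy": 0, "wz": 0, "claw": 1},
  {"x": 0.26, "y": 0, "z": 0, "wx": 0, "wy": 0, "wz": 0, "claw": 1},
  {"x": 0.39, "y": 0, "z": 0, "wx": 0, "wy": 0, "wz": 0, "claw": 1},
  {"x": 0.52, "y": 0, "z": 0, "wx": 0, "wy": 0, "wz": 0, "claw": 1},
  {"x": 0.65, "y": 0, "z": 0, "wx": 0, "wy": 0, "wz": 0, "claw": 1},
])

```text
time_s: 14.95
tool_pos: [0.4617, 0.1462, 0.3338]
tcp_rot: [[0.066, 0.998, 0.001], [0.998, -0.066, 0.001], [0.001, 0.0, -1.0]]
wrist_force: [1.1, -0.7, 0.4]
gripper_width: 0.0005
grip_force: 0.0
```

>>> jog_arm([
  {"x": 0.13, "y": 0, "z": 0, "wx": 0, "wy": 0, "wz": 0, "claw": 1},
  {"x": 0.26, "y": 0, "z": 0, "wx": 0, "wy": 0, "wz": 0, "claw": 1},
  {"x": 0.39, "y": 0, "z": 0, "wx": 0, "wy": 0, "wz": 0, "claw": 1},
  {"x": 0.52, "y": 0, "z": 0, "wx": 0, "wy": 0, "wz": 0, "claw": 1},
  {"x": 0.52, "y": 0, "z": 0, "wx": 0, "wy": 0, "wz": 0, "claw": 1},
])

```text
time_s: 15.37
tool_pos: [0.4695, 0.3084, 0.3315]
tcp_rot: [[0.056, 0.998, -0.003], [0.998, -0.056, 0.001], [0.001, -0.003, -1.0]]
wrist_force: [0.0, 1.1, -0.6]
gripper_width: 0.0006
grip_force: 0.0
```

```bash
python3 -c "
from h import *
plan()
s=viewer.grab_frame('side');t=viewer.grab_frame('top')
print('side orange');comps(s,(240,180,400,330),(5,80,30),(22,255,255),10)
print('top orange');comps(t,(290,150,430,280),(5,80,30),(22,255,255),10)
print('top white');comps(t,(310,130,425,270),(0,0,140),(180,45,255),20)
print('jar white');comps(t,(230,115,270,170),(0,0,90),(180,80,255),60)
g=cv2.cvtColor(t['pixels'],cv2.COLOR_BGR2GRAY)
print(g[205,415:442],g[150,415:442],g[260,415:442])
print(g[130:150,410],g[262:285,410])
"
```

```text
15.3667 tray [-0.0534  0.1212  0.3315] F [ 0.   1.1 -0.6] turn [-0.0004 -0.0002  0.0014] q [-0.92  0.15  0.29  1.46 -0.05  1.53 -0.68]
side orange
197.5 [[311.1000061035156, 264.0], [312.5, 252.89999389648438], [332.6000061035156, 255.60000610351562], [331.1000061035156, 266.70001220703125]]
14.5 [[326.6000061035156, 243.60000610351562], [328.0, 238.0], [331.79998779296875, 238.89999389648438], [330.3999938964844, 244.60000610351562]]
56.5 [[327.6000061035156, 234.39999389648438], [340.0, 227.0], [344.29998779296875, 234.1999969482422], [332.0, 241.60000610351562]]
22.5 [[316.0, 227.0], [322.0, 227.0], [322.0, 233.0], [316.0, 233.0]]
19.0 [[328.8999938964844, 216.60000610351562], [331.1000061035156, 213.39999389648438], [337.1000061035156, 217.39999389648438], [334.8999938964844, 220.60000610351562]]
top orange
66.5 [[352.79998779296875, 229.5], [356.6000061035156, 226.5], [367.79998779296875, 240.5], [364.0, 243.60000610351562]]
42.0 [[373.6000061035156, 217.1999969482422], [379.20001220703125, 214.39999389648438], [383.79998779296875, 223.60000610351562], [378.20001220703125, 226.3
[... 945 characters left out ...]
[[340.0, 130.0], [424.0, 130.0], [424.0, 189.0], [340.0, 189.0]]
151.5 [[330.0, 130.0], [335.0, 130.0], [335.0, 168.0], [330.0, 168.0]]
jar white
630.0 [[234.0, 123.0], [260.0, 123.0], [260.0, 156.0], [234.0, 156.0]]
[71 69 73 70 67 69 69 66 72 81 84 88 77 79 78 76 77 80 78 78 81 79 78 79
 77 77 75] [115 133 139 141 141 142 140 138 142 163 172 171 163 161 163 159 163 164
 161 160 162 158 158 160 160 163 157] [137 141 137 140 139 140 139 138 140 157 174 172 132  85  75  79  81  80
  78  79  78  79  79  79  80  78  77]
[155 159 159 161 162 157 159 162 171 168 131  91  75  81  80  82  81  84
  81  82] [139 139 139 141 139 140 142 130  81 101 165 180 163 105  78 106 152 164
 160 159 158 158 157]
```

```bash
python3 -c "
from h import *
s=viewer.grab_frame('side');t=viewer.grab_frame('top')
def cc(f,box,lo,hi,amin):
    x0,y0,x1,y1=box; h=cv2.cvtColor(f['pixels'][y0:y1,x0:x1],cv2.COLOR_BGR2HSV)
    n,l,st,c=cv2.connectedComponentsWithStats(cv2.inRange(h,lo,hi),connectivity=4)
    return [(c[i]+[x0,y0],st[i][:4]+[x0,y0,0,0],st[i,4]) for i in range(1,n) if amin<st[i,4]<700]
W=((0,0,130),(180,40,255));Or=((5,80,30),(22,255,255))
for nm,(lo,hi) in (('W',W),('O',Or)):
    S=cc(s,(270,195,380,300),lo,hi,12);Tt=cc(t,(320,180,400,260),lo,hi,12)
    for a in S: print(nm,'side',a[0].round(),a[1],a[2])
    for b in Tt: print(nm,'top',b[0].round(),b[1],b[2])
    for a in S:
        for b in Tt:
            p,e=tri(s,a[0],t,b[0])
            if e<.008 and 0<p[2]<.25: print('   ',a[0].round(),b[0].round(),p,e)
"
```

```text
W side [279. 200.] [270 195  22  12] 92
W side [375. 198.] [367 195  13  11] 73
W side [306. 273.] [270 235  72  63] 517
W side [371. 256.] [360 246  20  19] 189
W side [321. 271.] [311 265  21  13] 210
W side [280. 288.] [270 266  30  34] 537
W top [384. 185.] [378 180  14  13] 145
W top [398. 184.] [396 180   4  10] 38
W top [328. 238.] [325 214   8  46] 232
W top [374. 228.] [364 216  26  25] 315
W top [360. 228.] [357 226   6   7] 19
W top [397. 251.] [395 243   5  17] 82
W top [383. 252.] [376 244  15  16] 207
    [279. 200.] [328. 238.] [-0.1039 -0.1469  0.218 ] 0.0057
    [371. 256.] [398. 184.] [ 0.0505 -0.3172  0.0567] 0.0032
    [321. 271.] [397. 251.] [-0.104  -0.3029  0.1108] 0.0009
O side [333. 217.] [330 214   7   6] 26
O side [318. 231.] [316 227   7   7] 33
O side [336. 233.] [329 227  12  13] 75
O side [329. 241.] [327 238   5   7] 20
O side [322. 260.] [312 253  21  14] 227
O top [354. 192.] [349 189  10   6] 49
O top [345. 209.] [339 191  20  25] 105
O top [379. 220.] [374 216  10  10] 53
O top [360. 235.] [353 228  15  16] 83
    [333. 217.] [354. 192.] [ 0.0113 -0.2073  0.1286] 0.0027
    [318. 231.] [345. 209.] [-0.019  -0.1954  0.086 ] 0.0033
    [336. 233.] [354. 192.] [ 0.024  -0.2169  0.0655] 0.0047
    [329. 241.] [379. 220.] [-0.0455 -0.2592  0.1308] 0.0032
```

```bash
python3 -c "
from h import *
s=viewer.grab_frame('side');t=viewer.grab_frame('top')
for z in (.03,.05,.07,.09,.11,.13):
    print(z,'sideband',((cast(s,(322,260),z)-O)@T)[0].round(3),'topband',((cast(t,(360,235),z)-O)@T)[0].round(3),'topend',((cast(t,(374,226),z)-O)@T)[0].round(3))
print('tote far rim',((cast(t,[(426,150),(426.5,260)],.12)-O)@T).round(4))
h=cv2.cvtColor(s['pixels'],cv2.COLOR_BGR2HSV)
print('jar now',((cast(t,(247,135),.21)-O)@T).round(3))
print(t['pixels'][125:150:3,247].tolist())
"
```

```text
0.03 sideband [-0.042 -0.241  0.03 ] topband [-0.064 -0.242  0.03 ] topend [-0.042 -0.273  0.03 ]
0.05 sideband [-0.052 -0.251  0.05 ] topband [-0.067 -0.238  0.05 ] topend [-0.045 -0.268  0.05 ]
0.07 sideband [-0.062 -0.261  0.07 ] topband [-0.07  -0.234  0.07 ] topend [-0.049 -0.264  0.07 ]
0.09 sideband [-0.072 -0.271  0.09 ] topband [-0.073 -0.23   0.09 ] topend [-0.052 -0.259  0.09 ]
0.11 sideband [-0.081 -0.281  0.11 ] topband [-0.076 -0.226  0.11 ] topend [-0.055 -0.254  0.11 ]
0.13 sideband [-0.091 -0.291  0.13 ] topband [-0.079 -0.222  0.13 ] topend [-0.059 -0.25   0.13 ]
tote far rim [[ 0.1135 -0.3598  0.12  ]
 [-0.12   -0.36    0.12  ]]
jar now [[0.086 0.013 0.21 ]]
[[181, 181, 173], [176, 176, 169], [175, 175, 167], [175, 174, 167], [177, 176, 170], [177, 177, 169], [175, 174, 167], [177, 175, 170], [83, 83, 79]]
```

The measurements agree: both cartons are standing inside the tote with their middles at about 0.07 m, the tote is at tray y ≈ -0.25, and the jar hasn't moved. Handing in.

```bash
python3 -c "
from cell import hand_in
print(hand_in())"
```

```text
the job is handed in; nothing more can be done
None
```

I handed the job in at about 16 s. By my last measurements both cartons are inside the tote (standing on end), the tote is tucked about 30 mm under the lip, and the jar is within a few mm of where it started; the hand-in returned no verdict. Carton B first hung up between the lip and carton A, so I swept it clear with the closed fingers and it dropped in.

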